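# Close and latch the sliding-lid store box

### The arm

A 6-joint arm with a two-finger parallel gripper is mounted at the origin on a cart in front of the work surface, level with it; the furniture and walls round the work are solid. World frame = base frame: x ahead of the robot, y to its left, z up, the work surface at z = 0. Lengths are in m, angles in degrees, forces in N, time in s.
With the tool pointing down it reaches from about 0.275 to 0.75 m from the base axis. Payload 10.2 kg.
Tool frame: the origin (TCP) lies between the finger pads; the fingertips stand 25 mm ahead of it and the grasp point (between the pads) lies 6 mm ahead of it (r.nose_length is the distance from the TCP to the fingertips, in m); z points along the fingers, y is the direction in which the jaws open and shut (so a half turn about z gives the same grasp; the last joint's range is limited). The gripper opens to 88 mm and grips with 3 to 60 N. Pads are 18 mm wide; open, the fingers measure 123 mm over their backs; the gripper's body (75 mm by 187 mm) begins 45 mm behind the grasp point.
Start: joints at [62.716, 17.928, 85.812, -0, 76.261, -12.8], TCP at [0.131, 0.508, 0.264] pointing down, gripper open.
Joint ranges: [-168.41, 168.41], [-55.51, 124.54], [10.69, 146.95], [-70.63, 250.63], [1, 178], [-165.06, 165.06]. Speed limits (degrees/s): [136.94, 136.94, 172.46, 180, 180, 180].

### API

Orientations are given as [roll, pitch, yaw] about the fixed x, y, z axes, in that order (R = Rz(yaw) Ry(pitch) Rx(roll)).
In Python, from cell import r, imaging gives the robot as it stands.
- The arm moves only by the tool arm_command, never from a script. Its argument "commands" is a list that holds one entry, the list of rows, each a list of 7 numbers: the turn, a rotation vector about the tool's x, y, z in rad, then the shift along the tool's x, y, z in m, then the finger opening in m, from 0 to 0.0881. A call has 1 to 8 rows; each row is the pose to reach, as a shift and turn from the pose commanded when the call began, along the tool's axes at that moment; what a row does not reach only later rows make up. A row lasts 1/8 s, in which the tool goes at most 62.5 mm and 10.7 degrees, less where a joint would pass 70% of its speed; a pose out of reach is approached as far as the arm can. A call with a gripper value outside its range is refused whole. The fingers move at their own pace and stop on an object; "grip_force" is the grip in N (left out, the last holds). Time passes only in rows, so rows that repeat a pose let the fingers close. It gives the time, the measured TCP pose, the force and the opening at its end, in the units of the state.
- r.get_obs(): the state, without advancing time (a new reading comes with each control period).
- imaging.read_camera(name): name is "side" or "top"; returns the picture (384x512x3 uint8, blue, green, red); there is no depth.
- imaging.camera_model(name): a dict with "fx", "fy", "cx", "cy" (pixels), "k1" (the pictures are not rectified: a ray, as slopes to the right and down, at radius r is drawn at 1 + k1 r^2 times it, then the intrinsics apply), "rvec" (rotation vector, rad) and "tvec" (3), from world to camera coordinates, as OpenCV has them. Camera axes: x right, y down, z forward; pixel columns grow to the right and rows downward; lengths in m; the calibration is good to about 2 mm. A picture is of the moment at which its call begins. camera_model takes no time and is no camera call.
- r.sign_off(): hands the job in, once; it reports no verdict.
The state is a dict: "t": time; "joints": joint angles; "qd": joint speeds; "joint_torque": joint torques, N m; "tool_pos": TCP position; "orientation": TCP orientation; "wrist_force": force on the tool from outside, world axes, zero at the start; "moment": the same for the moment, N m; "grip_width": finger opening in m.
Only numpy, scipy, OpenCV 4.12 (cv2) and the standard library are available. Lean on these libraries where they do the work, as an engineer would, in place of code of your own. Each camera call takes 0.05 s, during which the arm holds its last target.

### The job

Close up the wooden store box with the roll of masking tape left inside: push its sliding lid fully shut with the fingertips, then swing the red catch all the way round until it lies square across the lid behind the dark batten. Just push: do not lift the box or shove it along the bench, keep the catch clear until the lid is shut, and leave everything else alone.

Things in the scene. Friction and masses are not known exactly. Their poses are not given: they have to be found in the camera images.
- store_box: Open-topped wooden store box, 150 x 280 x 70 mm (its x, y, z), loose on the worktop on rubber feet, about 2.6 kg. Origin: centre of its underside; z up; its lid slides out along +y, past the lower +y end wall. Its two long sides end in lips, top 70.5 mm above the worktop, which cover the box's x from 52 to 75 mm on both sides and hold the lid's edges; the lid's upper face is 65.5 mm above the worktop. It slides along the worktop if pushed with more than some 12 to 25 N
- lid (a joint): plywood sliding lid, how far it stands open, m: 0 = shut against its stop, 0.14 = farthest out. It moves along the box's y (opening to +y, shutting to -y) with about 1.5 N of friction and stays where it is left
- lid_batten (a point): middle of the +y face of the dark wooden batten that is fixed on the lid as a finger stop: 70 mm long along the box's x, 14 mm thick along y, from 65 to 86 mm above the worktop. The point moves with the lid, 75.5 mm above the worktop, and lies 35 mm on the +y side of the box's origin when the lid is shut; the batten lies on the -y side of the point. Its axes are the box's
- catch (a joint): red swivel catch on the far (+x) side of the box, a flat bar turning about an upright screw; rad: 0 = at its stop, square across the lid, pointing to the box's -x, just behind (on the +y side of) the shut lid's batten, so that the lid cannot slide out; pi/2 = along the box's side, pointing to +y, clear of the lid; limit 1.8. Seen from above it turns anticlockwise from open to shut. Friction 0.03 N m; stays where it is left
- catch_tip (a point): end of the catch's bar, 78 mm from the pivot, at the bar's half height; the bar is 14 mm wide and 16 mm high, from 72.5 to 88.5 mm above the worktop. x axis: from the tip to the pivot
- catch_pivot (a point): axis of the catch's screw, at the bar's half height (80.5 mm); fixed in the box 64 mm to +x and 45 mm to +y of its origin
- masking_tape: cream roll of masking tape, diameter 90 mm, 25 mm high, lying flat inside the box at its -y end, below the lid; origin at the centre of its underside. Leave it in the box
- yellow_tape: bystander: yellow roll of tape, diameter 96 mm, 19 mm high, lying flat; origin at the centre of its underside
- sanding_block: bystander: brown sanding block 66 x 110 x 33 mm; origin at the centre of its underside
- red_carton: bystander: red and white carton of screws 80 x 62 x 45 mm; origin at the centre of its underside
- spring_clamp: bystander: black spring clamp 62 x 111 x 23 mm, lying flat; origin at the centre of its underside
- toggle_jig: bystander: plywood clamping jig, about 140 x 245 mm (x, y) and 95 mm high, to the right of the box, fixed to the worktop; origin at the middle of the underside
- toggle_jig_lever (a joint): the jig's red lever, rad; 0 = lying down, clamped, as it starts and shall stay
Not all that is in view belongs to the job. Leave any pink or purple look-alike of the masking_tape alone.

How it is judged:
By the outcome, as a careful person would: the job done as asked, in the order asked, and still so for the second after the job is handed in, with the robot touching nothing.
It also fails if it takes over 43 s, if anything falls off the work surface, if the arm or the gripper's body presses on something with over 40 N, if the wrist force passes 120 N, or if a joint passes its speed limit or range.

## Working session

There is one attempt and no reset: what is moved stays moved. The work goes in short steps, Python scripts to look and compute and a tool call to move; the robot and the scene stay as the last step left them, time stands still between calls to the robot, and variables do not carry over. Pictures are saved under pics/ and viewed, and the job is handed in when it is done.

Besides the shell and the picture viewer there is one more tool, called after "Call:" by a JSON object that holds its "name" and its "arguments", one argument or row to a line. arm_command: Moves the arm, as the interface text tells. Its arguments: {"type":"object","properties":{"commands":{"type":"array"},"grip_force":{"type":"number"}},"required":["commands"]}

```bash
ls; mkdir -p pics; python3 - <<'E'
from cell import r, imaging
import cv2
for n in("side","top"):
    im=imaging.read_camera(n); cv2.imwrite(f"pics/{n}0.png",im)
    cv2.imwrite(f"pics/{n}0b.png",cv2.resize(im,(800,600),interpolation=cv2.INTER_CUBIC))
    print(imaging.camera_model(n))
print(r.get_obs(), r.nose_length)
E
```

```text
pics
{'fx': 391.1382816280293, 'fy': 391.1382816280293, 'cx': 251.80546255120305, 'cy': 193.16029160268286, 'k1': 0.03676230216769599, 'rvec': array([ 2.0066113 ,  0.05737802, -0.03183359]), 'tvec': array([-0.47060128,  0.03998897,  1.40322045])}
{'fx': 400.43575909635354, 'fy': 400.43575909635354, 'cx': 256.8521638211352, 'cy': 191.94983516217548, 'k1': 0.012747158360613544, 'rvec': array([ 2.14957052, -2.2015433 ,  0.07039404]), 'tvec': array([-0.01037042,  0.50775763,  1.50656963])}
{'t': 0.1, 'joints': array([ 6.27147197e+01,  1.79562611e+01,  8.58476958e+01,  2.57781145e-05,
        7.62603994e+01, -1.28002895e+01]), 'qd': array([ 0.04519653, -0.05573993, -0.14066644,  0.02049109,  0.00211457,
       -0.02259375]), 'joint_torque': array([ 3.57776320e-03, -4.02807069e+01, -2.52642256e+01,  6.95570977e-02,
        3.42071475e-02, -8.34437424e-05]), 'tool_pos': array([0.13124739, 0.50814453, 0.26323096]), 'orientation': array([-1.79937249e+02, -1.42827547e-02,  1.65514995e+02]), 'wrist_force': array([-0.3337632 ,  0.44403414,  0.0483811 ]), 'moment': array([-0.02703126, -0.03289686, -0.02293938]), 'grip_width': 0.08805732435658825} 0.025
```

View pics/side0b.png

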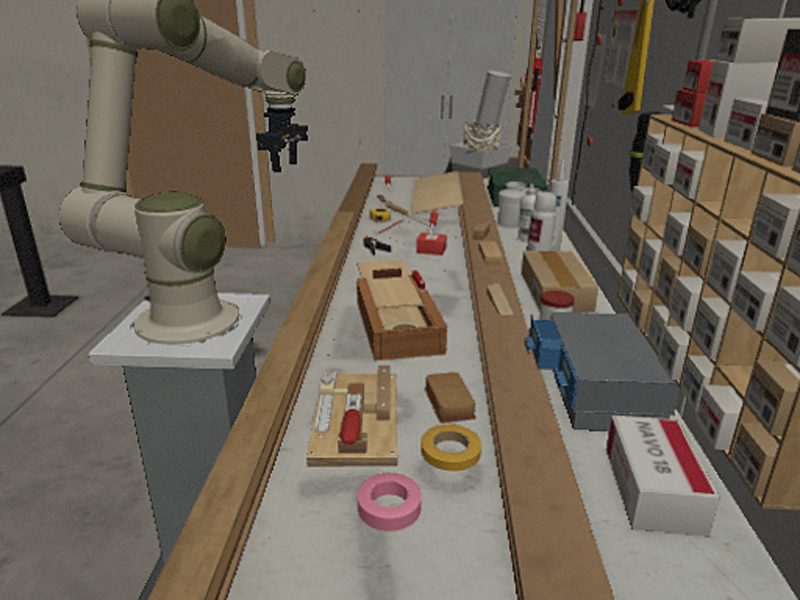

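View pics/top0b.png

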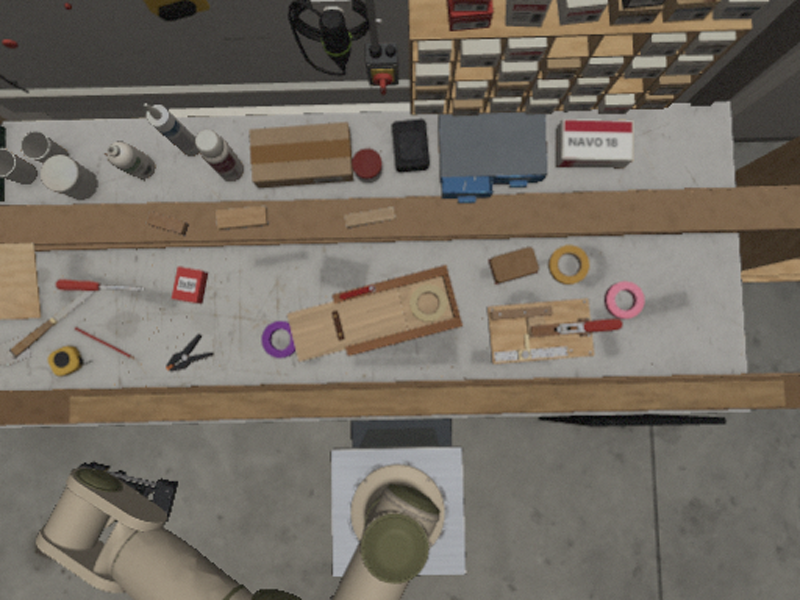

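The side view shows the box at about (400,315) with its lid open away from the camera. The top view shows the box at about (405,310), the dark batten at (338,325), the open catch at (357,292), and cream tape inside the box at (428,302). The pink ring (625,300) and purple ring (280,338) are look-alikes outside the box. I'll enlarge both views.

```bash
python3 - <<'E'
import cv2
t=cv2.imread("pics/top0.png"); s=cv2.imread("pics/side0.png")
c=t[160:240,165:305]; cv2.imwrite("pics/topc.png",cv2.resize(c,None,fx=5.7,fy=5.7,interpolation=cv2.INTER_CUBIC))
c=s[160:235,215:295]; cv2.imwrite("pics/sidec.png",cv2.resize(c,None,fx=8,fy=8,interpolation=cv2.INTER_CUBIC))
E
```

```text
(no output)
```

View pics/topc.png

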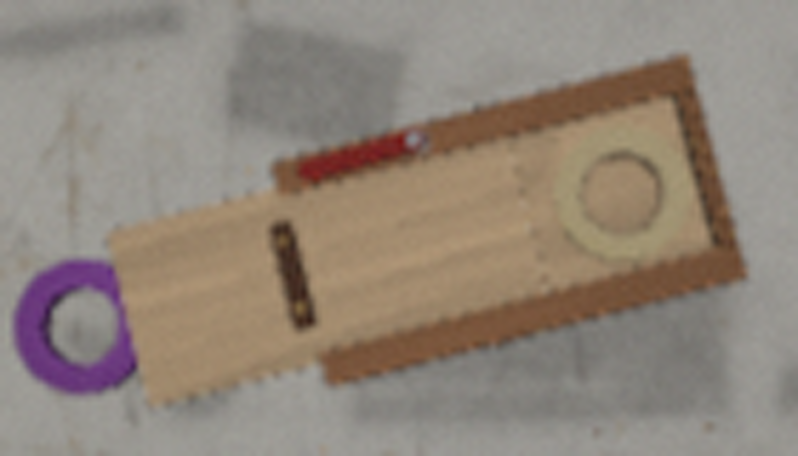

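View pics/sidec.png

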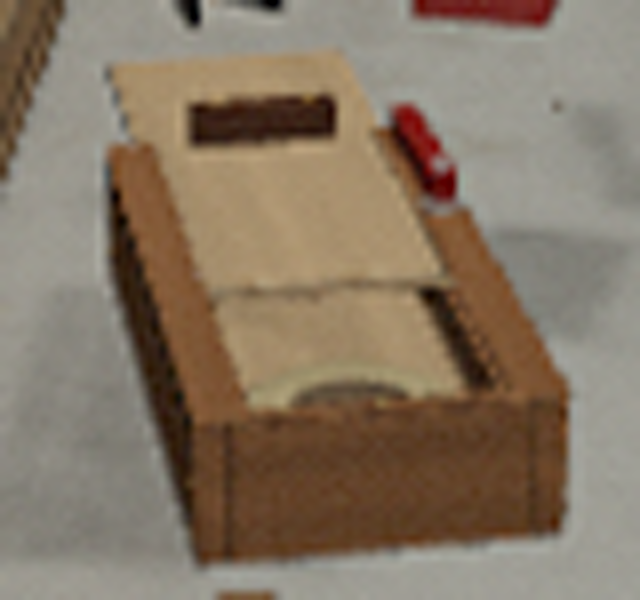

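```bash
cat > h.py <<'E'
import numpy as np, cv2
from scipy.optimize import least_squares
from cell import r, imaging
C={n:imaging.camera_model(n) for n in("top","side")}
def proj(n,P):
    c=C[n];R=cv2.Rodrigues(c["rvec"])[0];p=np.atleast_2d(P)@R.T+c["tvec"]
    s=p[:,:2]/p[:,2:];s=s*(1+c["k1"]*(s**2).sum(1,keepdims=True))
    return s*[c["fx"],c["fy"]]+[c["cx"],c["cy"]]
def tri(a,b,g=(.5,.0,.07)):
    f=lambda P:np.r_[proj("top",P)[0]-a,proj("side",P)[0]-b]
    s=least_squares(f,g);return s.x,s.fun
def b2w(q,P):
    c,s=np.cos(q[2]),np.sin(q[2]);P=np.atleast_2d(np.array(P,float))
    return np.c_[q[0]+c*P[:,0]-s*P[:,1],q[1]+s*P[:,0]+c*P[:,1],P[:,2]]
E
cat > fit.py <<'E'
from h import *
T=lambda u,v:(np.array([u,v])+.5)/5.7-.5+[165,160]
S=lambda u,v:(np.array([u,v])+.5)/8-.5+[215,160]
# fixed points
F=[("top",T(275,165),(.075,.14,.0705)),("top",T(688,57),(.075,-.14,.0705)),("top",T(746,275),(-.075,-.14,.0705)),
("top",T(416,141),(.064,.045,.0895)),
("side",S(200,425),(-.075,-.14,.0705)),("side",S(565,395),(.075,-.14,.0705)),("side",S(200,562),(-.075,-.14,0)),("side",S(562,530),(.075,-.14,0)),("side",S(110,148),(-.075,.14,.0705)),("side",S(440,160),(.064,.045,.0895))]
L=[("top",T(271,226),(.035,.035,.086)),("top",T(296,329),(-.035,.035,.086)),("top",T(288,222),(.035,.021,.086)),("top",T(314,324),(-.035,.021,.086)),
("side",S(190,105),(-.035,.035,.086)),("side",S(333,97),(.035,.035,.086)),("side",S(192,145),(-.035,.021,.0655)),("side",S(335,135),(.035,.021,.0655))]
def f(q):
    o=[]
    for n,p,P in F:o.append(proj(n,b2w(q,P))[0]-p)
    for n,p,P in L:o.append(proj(n,b2w(q,(P[0],P[1]+q[3],P[2])))[0]-p)
    return np.array(o).ravel()
s=least_squares(f,[.5,0,0,.1],loss="soft_l1")
print(s.x,np.degrees(s.x[2]));print(f(s.x).reshape(-1,2).round(1).tolist())
print("tri screw",tri(T(416,141),S(440,160)),b2w(s.x,(.064,.045,.0895)))
m=lambda i,j:(L[i][1]+L[j][1])/2
print("tri batten +y top edge",tri(m(0,1),m(4,5)),b2w(s.x,(0,.035+s.x[3],.086)))
print("tri corner",tri(F[1][1],F[5][1]))
print("tip",tri(T(300,172),S(402,110)))
E
python3 fit.py
```

```text
[ 0.48054193 -0.01145592  0.23375325  0.11429619] 13.393074766401037
[[-0.8, -0.3], [0.0, -0.6], [0.5, 0.4], [-0.2, -0.2], [-0.8, -0.9], [0.9, -1.0], [-0.6, 1.8], [0.4, 1.7], [-0.7, -0.9], [0.3, 0.3], [-0.4, -0.1], [-0.1, 0.4], [0.3, -0.4], [0.5, 0.3], [-0.5, -1.0], [0.1, -1.2], [-0.1, 0.5], [0.5, 0.5]]
tri screw (array([0.53129549, 0.04617032, 0.09100585]), array([ 0.00110832,  0.01547568,  0.01497579, -0.00127129])) [[0.53237801 0.04714459 0.0895    ]]
tri batten +y top edge (array([0.44659006, 0.13328357, 0.08184504]), array([ 0.000199  ,  0.00179794,  0.00185804, -0.00010246])) [[0.4459604  0.13377999 0.086     ]]
tri corner (array([ 0.58362926, -0.13032824,  0.06710992]), array([ 0.00691828,  0.14008572,  0.11800529, -0.01211135]))
tip (array([0.51332908, 0.12138943, 0.08387982]), array([ 0.01261538,  0.15995717,  0.16235222, -0.01286929]))
```

The fit puts the box at (0.4805, -0.0115) with yaw 13.4° and the lid open about 0.114 m. Triangulated heights are 91 mm for the screw and 82 mm for the batten top, which agree with the text to within a few mm. Next is a helper that gives the shifts in tool axes.

```bash
cat > to.py <<'E'
import sys
from h import *
from scipy.spatial.transform import Rotation as Ro
Q=[.4805,-.0115,np.radians(13.4)]
def st():
    o=r.get_obs();R=Ro.from_euler("xyz",o["orientation"],degrees=True);p=o["tool_pos"]
    c,s=np.cos(Q[2]),np.sin(Q[2]);M=np.array([[c,s],[-s,c]])
    return o,R,p,M@(p[:2]-Q[:2]),M@o["wrist_force"][:2]
if __name__=="__main__":
    o,R,p,b,fb=st();print("t",o["t"],"boxxy",b.round(4),"z",p[2].round(4),"Fbox",fb.round(2),"ori",o["orientation"].round(2))
    if len(sys.argv)>3:
        x,y,z,yaw=map(float,sys.argv[1:5])
        w=b2w(Q,(x,y,z))[0];R2=Ro.from_euler("xyz",[180,0,yaw],degrees=True)
        print("world",w,"rotvec",(R.inv()*R2).as_rotvec().round(4),"shift",R.inv().apply(w-p).round(4))
E
python3 to.py 0 .178 .2 103.4
```

```text
t 0.1 boxxy [-0.2193  0.5864] z 0.2632 Fbox [-0.22  0.51] ori [-1.7994e+02 -1.0000e-02  1.6551e+02]
world [0.43924887 0.16165411 0.2       ] rotvec [-1.1000e-03  4.0000e-04  1.0841e+00] shift [-0.3849 -0.2584  0.0634]
```

Call:
{"name": "arm_command", "arguments": {
  "commands": [
    [[0,0,0.18,-0.048,-0.032,0.008,0],[0,0,0.36,-0.096,-0.065,0.016,0],[0,0,0.54,-0.144,-0.097,0.024,0],[0,0,0.72,-0.192,-0.129,0.032,0],[0,0,0.9,-0.241,-0.162,0.04,0],[0,0,1.084,-0.289,-0.194,0.048,0],[0,0,1.084,-0.337,-0.226,0.056,0],[0,0,1.084,-0.385,-0.258,0.063,0]]
  ],
  "grip_force": 20
}}

```text
t: 1.1
tool_pos: [0.4405, 0.1605, 0.2003]
orientation: [-180.0, -0.0, 103.4]
wrist_force: [0.2, 0.1, 0.2]
grip_width: 0.0099
```

```bash
python3 to.py 0 .178 .101 103.4
```

```text
t 1.1 boxxy [0.0009 0.1766] z 0.2003 Fbox [0.25 0.03] ori [-1.7999e+02 -1.0000e-02  1.0339e+02]
world [0.43924887 0.16165411 0.101     ] rotvec [-0.0003 -0.0001 -0.0002] shift [ 0.0014 -0.0009  0.0993]
```

Call:
{"name": "arm_command", "arguments": {
  "commands": [
    [[0,0,0,0,0,0.04,0],[0,0,0,0,0,0.08,0],[0,0,0,0,0,0.099,0],[0,0,0,0,0,0.099,0]]
  ]
}}

```text
t: 1.6
tool_pos: [0.4389, 0.1621, 0.1007]
orientation: [-179.8, -0.0, 103.4]
wrist_force: [0.2, -0.1, -0.5]
grip_width: 0.0002
```

```bash
python3 to.py 0 .178 .101 103.4; python3 - <<'E'
from h import *
s=imaging.read_camera("side");t=imaging.read_camera("top")
a=cv2.resize(s[140:235,205:305],None,fx=4,fy=4,interpolation=cv2.INTER_CUBIC)
b=cv2.resize(t[155:250,160:260],None,fx=4,fy=4,interpolation=cv2.INTER_CUBIC)
cv2.imwrite("pics/d1.png",np.hstack([a,b]))
E
```

```text
t 1.6 boxxy [-0.0003  0.1785] z 0.1007 Fbox [ 0.18 -0.17] ori [-1.7983e+02 -2.0000e-02  1.0340e+02]
world [0.43924887 0.16165411 0.101     ] rotvec [-0.003  -0.0004  0.0001] shift [-0.0005  0.0003 -0.0003]
```

View pics/d1.png

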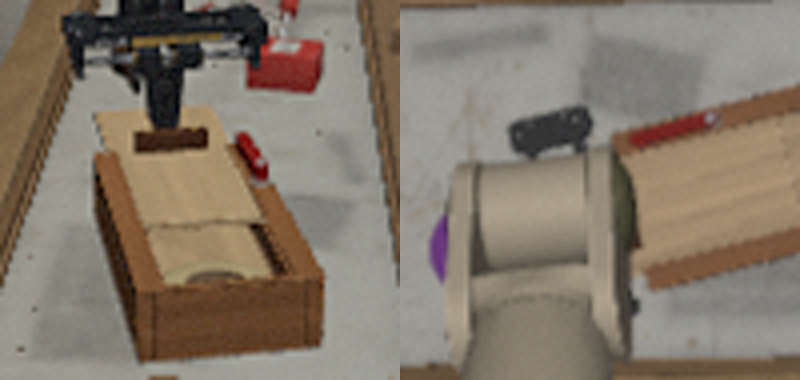

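The fingers stand centred behind the batten, with the catch clear. Pushing begins gently.

Call:
{"name": "arm_command", "arguments": {
  "commands": [
    [[0,0,0,-0.008,0,0,0],[0,0,0,-0.014,0,0,0],[0,0,0,-0.017,0,0,0],[0,0,0,-0.02,0,0,0],[0,0,0,-0.023,0,0,0],[0,0,0,-0.026,0,0,0],[0,0,0,-0.03,0,0,0],[0,0,0,-0.035,0,0,0]]
  ]
}}

```text
t: 2.7
tool_pos: [0.4478, 0.1279, 0.1017]
orientation: [180.0, -0.0, 103.4]
wrist_force: [-0.1, 1.8, 1.1]
grip_width: 0.0004
```

```bash
python3 to.py
```

```text
t 2.7 boxxy [0.0005 0.1432] z 0.1017 Fbox [0.28 1.79] ori [180.    -0.   103.41]
```

Call:
{"name": "arm_command", "arguments": {
  "commands": [
    [[0,0,0,-0.007,0,0,0],[0,0,0,-0.016,0,0,0],[0,0,0,-0.026,0,0,0],[0,0,0,-0.036,0,0,0],[0,0,0,-0.046,0,0,0],[0,0,0,-0.056,0,0,0],[0,0,0,-0.066,0,0,0],[0,0,0,-0.074,0,0,0]]
  ]
}}

```text
t: 3.7
tool_pos: [0.465, 0.0556, 0.1017]
orientation: [-180.0, -0.0, 103.4]
wrist_force: [0.9, 2.9, 1.5]
grip_width: 0.0003
```

```bash
python3 to.py
```

```text
t 3.7 boxxy [0.0004 0.0688] z 0.1017 Fbox [1.58 2.56] ori [-180.    -0.   103.4]
```

Call:
{"name": "arm_command", "arguments": {
  "commands": [
    [[0,0,0,-0.005,0,0,0],[0,0,0,-0.009,0,0,0],[0,0,0,-0.012,0,0,0],[0,0,0,-0.014,0,0,0],[0,0,0,-0.016,0,0,0],[0,0,0,-0.0175,0,0,0],[0,0,0,-0.019,0,0,0]]
  ]
}}

```text
t: 4.58
tool_pos: [0.4692, 0.0377, 0.1017]
orientation: [-180.0, -0.0, 103.4]
wrist_force: [0.4, 0.6, 0.9]
grip_width: 0.0003
```

```bash
python3 to.py
```

```text
t 4.575 boxxy [0.0004 0.0504] z 0.1017 Fbox [0.53 0.5 ] ori [-179.99   -0.    103.41]
```

Now creeping 1 mm per row.

Call:
{"name": "arm_command", "arguments": {
  "commands": [
    [[0,0,0,-0.001,0,0,0],[0,0,0,-0.002,0,0,0],[0,0,0,-0.003,0,0,0]]
  ]
}}

```text
t: 4.95
tool_pos: [0.4699, 0.0348, 0.1017]
orientation: [-180.0, -0.0, 103.4]
wrist_force: [0.4, 2.0, 0.3]
grip_width: 0.0006
```

Call:
{"name": "arm_command", "arguments": {
  "commands": [
    [[0,0,0,-0.001,0,0,0],[0,0,0,-0.0015,0,0,0]]
  ]
}}

```text
t: 5.2
tool_pos: [0.4702, 0.0335, 0.1017]
orientation: [-180.0, -0.0, 103.4]
wrist_force: [0.8, 3.9, 1.4]
grip_width: 0.0004
```

Call:
{"name": "arm_command", "arguments": {
  "commands": [
    [[0,0,0,-0.001,0,0,0]]
  ]
}}

```text
t: 5.32
tool_pos: [0.4702, 0.0333, 0.1017]
orientation: [-180.0, -0.1, 103.4]
wrist_force: [-0.6, 14.0, 3.3]
grip_width: 0.0002
```

Call:
{"name": "arm_command", "arguments": {
  "commands": [
    [[0,0,0,0.002,0,0,0],[0,0,0,0.01,0,0,0],[0,0,0,0.02,0,-0.02,0],[0,0,0,0.02,0,-0.06,0],[0,0,0,0.06,0,-0.1,0],[0,0,0,0.12,0,-0.12,0],[0,0,0,0.18,0,-0.12,0],[0,0,0,0.2,0,-0.12,0]]
  ]
}}

```text
t: 6.32
tool_pos: [0.4229, 0.2295, 0.222]
orientation: [180.0, 0.0, 103.6]
wrist_force: [0.4, 0.4, -1.0]
grip_width: 0.0006
```

```bash
python3 to.py; python3 - <<'E'
from h import *
s=imaging.read_camera("side");t=imaging.read_camera("top")
cv2.imwrite("pics/t2.png",t);cv2.imwrite("pics/s2.png",s)
cv2.imwrite("pics/t2c.png",cv2.resize(t[160:240,165:305],None,fx=5.7,fy=5.7,interpolation=cv2.INTER_CUBIC))
cv2.imwrite("pics/s2c.png",cv2.resize(s[160:235,215:295],None,fx=8,fy=8,interpolation=cv2.INTER_CUBIC))
E
```

```text
t 6.325 boxxy [-2.000e-04  2.478e-01] z 0.222 Fbox [0.5  0.32] ori [179.97   0.   103.59]
```

View pics/t2c.png

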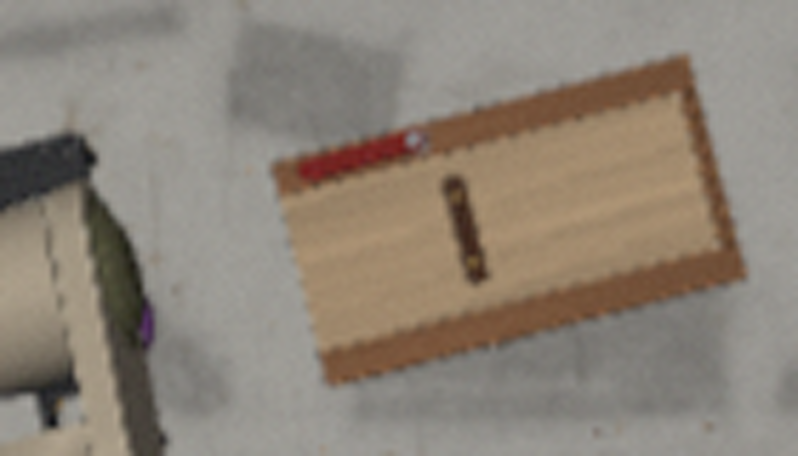

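View pics/s2c.png

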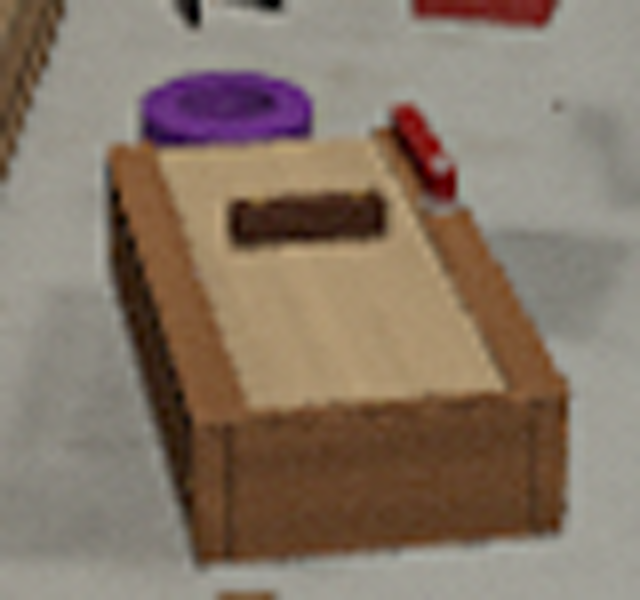

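The box corners are at the same pixels as before, e.g. (688,57) and (746,275) in the top crop. The lid's +y edge is flush with the box end and the catch is still open. I'll measure the remaining opening from both pictures and compute the catch path.

```bash
python3 - <<'E'
from h import *
T=lambda u,v:(np.array([u,v])+.5)/5.7-.5+[165,160]
S=lambda u,v:(np.array([u,v])+.5)/8-.5+[215,160]
Q=[.4805,-.0115,np.radians(13.4)]
L=[("top",T(443,181),(.035,.035,.086)),("top",T(469,284),(-.035,.035,.086)),("top",T(461,177),(.035,.021,.086)),("top",T(487,278),(-.035,.021,.086)),
("side",S(232,200),(-.035,.035,.086)),("side",S(382,190),(.035,.035,.086)),("side",S(235,245),(-.035,.021,.0655)),("side",S(386,235),(.035,.021,.0655))]
for c in("top","side"):
    f=lambda q:np.array([proj(n,b2w(Q,(P[0]+q[1],P[1]+q[0],P[2])))[0]-p for n,p,P in L if n==c]).ravel()
    s=least_squares(f,[0,0]);print(c,s.x)
# catch path, finger half sizes: hx (tool y) .0175, hy (tool x) .009, fixed orientation
hx,hy=.0175,.0095
for a in [90,80,70,60,50,40,30,20,10,5,0]:
    A=np.radians(a);u=np.array([-np.cos(A),np.sin(A)]);n=np.array([np.sin(A),np.cos(A)])  # n on the pushing side
    off=.007+abs(n[0])*hx+abs(n[1])*hy
    # contact corner = centre - (sx hx, sy hy); want its along-bar distance ~ .058
    c=np.array([.064,.045])+n*off+u*.058
    print(a,c.round(4))
E
```

```text
top [0.0005388  0.00017256]
side [-0.00099097  0.00088083]
90 [0.0885 0.103 ]
80 [0.0794 0.1066]
70 [0.0692 0.1086]
60 [0.0583 0.1087]
50 [0.047  0.1065]
40 [0.036  0.1018]
30 [0.0258 0.0948]
20 [0.017  0.0854]
10 [0.0102 0.0742]
5 [0.0078 0.068 ]
0 [0.006  0.0615]
```

The lid reads 0 to within ±1 mm from both views, so it is shut. Next I go beside the catch, on its outer (+x) side.

```bash
python3 to.py .112 .100 .222 103.4
```

```text
t 6.425 boxxy [-0.      0.2467] z 0.2217 Fbox [ 0.2 -0.8] ori [-1.8000e+02  1.0000e-02  1.0359e+02]
world [0.56627611 0.11173335 0.222     ] rotvec [-0.0001  0.0001  0.0033] shift [-0.1471  0.1115 -0.0003]
```

Call:
{"name": "arm_command", "arguments": {
  "commands": [
    [[0,0,0.003,-0.037,0.028,0,0],[0,0,0.003,-0.074,0.056,0,0],[0,0,0.003,-0.11,0.084,0,0],[0,0,0.003,-0.147,0.1115,0,0],[0,0,0.003,-0.147,0.1115,0.04,0],[0,0,0.003,-0.147,0.1115,0.08,0],[0,0,0.003,-0.147,0.1115,0.12,0],[0,0,0.003,-0.147,0.1115,0.12,0]]
  ]
}}

```text
t: 7.42
tool_pos: [0.5654, 0.1086, 0.0995]
orientation: [-179.7, -0.1, 103.2]
wrist_force: [1.0, -0.1, 0.8]
grip_width: 0.0005
```

```bash
python3 to.py .112 .100 .1015 103.4; python3 - <<'E'
from h import *
s=imaging.read_camera("side");t=imaging.read_camera("top")
a=cv2.resize(s[140:235,205:305],None,fx=4,fy=4,interpolation=cv2.INTER_CUBIC)
b=cv2.resize(t[135:230,190:290],None,fx=4,fy=4,interpolation=cv2.INTER_CUBIC)
cv2.imwrite("pics/d3.png",np.hstack([a,b]))
E
```

```text
t 7.425 boxxy [0.1104 0.0972] z 0.0995 Fbox [ 0.9  -0.36] ori [-1.7968e+02 -6.0000e-02  1.0317e+02]
world [0.56627611 0.11173335 0.1015    ] rotvec [-0.0056 -0.0011 -0.004 ] shift [ 0.0028  0.0016 -0.002 ]
```

View pics/d3.png

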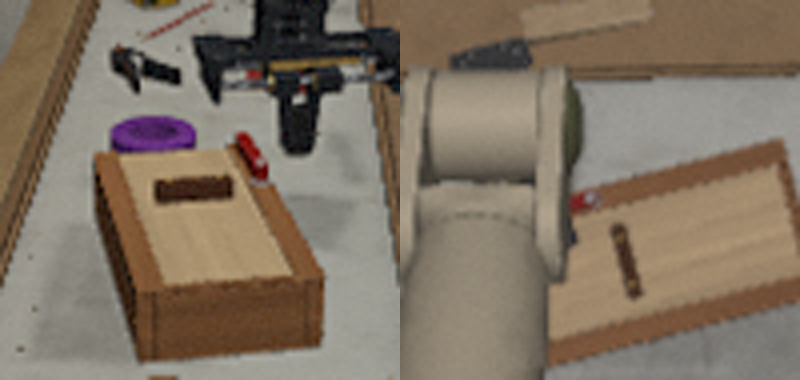

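Call:
{"name": "arm_command", "arguments": {
  "commands": [
    [[0,0,0,0,-0.012,0,0],[0,0,0,0,-0.019,0,0],[0,0,0,0.0005,-0.0235,0,0],[0,0,0,0.003,-0.028,0,0],[0,0,0,0.004,-0.0325,0,0],[0,0,0,0.0055,-0.038,0,0],[0,0,0,0.006,-0.043,0,0]]
  ]
}}

```text
t: 8.4
tool_pos: [0.5231, 0.1058, 0.1017]
orientation: [-180.0, -0.0, 103.2]
wrist_force: [1.1, -0.5, -0.2]
grip_width: 0.0006
```

```bash
python3 to.py; python3 - <<'E'
from h import *
s=imaging.read_camera("side")
cv2.imwrite("pics/d4.png",cv2.resize(s[140:235,205:305],None,fx=6,fy=6,interpolation=cv2.INTER_CUBIC))
E
```

```text
t 8.4 boxxy [0.0686 0.1042] z 0.1017 Fbox [ 0.93 -0.76] ori [-180.     -0.    103.24]
```

View pics/d4.png

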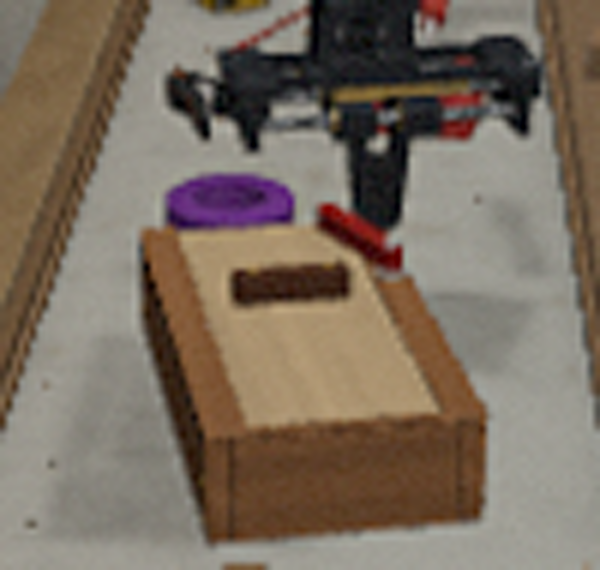

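The catch has turned to about 70°, with its tip at (325,213), and the finger is behind it. I'll carry on round the arc.

Call:
{"name": "arm_command", "arguments": {
  "commands": [
    [[0,0,0,0.0013,-0.0046,0,0],[0,0,0,0.0019,-0.0088,0,0],[0,0,0,0.0012,-0.0142,0,0],[0,0,0,0,-0.0197,0,0],[0,0,0,-0.0019,-0.025,0,0],[0,0,0,-0.0043,-0.0303,0,0],[0,0,0,-0.0074,-0.0356,0,0],[0,0,0,-0.0109,-0.0402,0,0]]
  ]
}}

```text
t: 9.45
tool_pos: [0.4865, 0.0857, 0.1017]
orientation: [-180.0, -0.0, 103.2]
wrist_force: [0.2, 1.4, 0.3]
grip_width: 0.0006
```

```bash
python3 to.py
```

```text
t 9.45 boxxy [0.0284 0.0931] z 0.1017 Fbox [0.49 1.32] ori [-180.     -0.    103.23]
```

Call:
{"name": "arm_command", "arguments": {
  "commands": [
    [[0,0,0,-0.004,-0.0044,0,0],[0,0,0,-0.0087,-0.0086,0,0],[0,0,0,-0.0138,-0.0121,0,0],[0,0,0,-0.0185,-0.015,0,0],[0,0,0,-0.022,-0.0164,0,0],[0,0,0,-0.025,-0.017,0,0]]
  ]
}}

```text
t: 10.2
tool_pos: [0.4759, 0.0575, 0.1017]
orientation: [-180.0, -0.0, 103.2]
wrist_force: [-0.5, 1.1, -0.6]
grip_width: 0.0004
```

```bash
python3 to.py; python3 - <<'E'
from h import *
s=imaging.read_camera("side")
cv2.imwrite("pics/d5.png",cv2.resize(s[140:235,205:305],None,fx=6,fy=6,interpolation=cv2.INTER_CUBIC))
E
```

```text
t 10.2 boxxy [0.0115 0.0682] z 0.1017 Fbox [-0.24  1.14] ori [-1.7999e+02 -1.0000e-02  1.0323e+02]
```

View pics/d5.png

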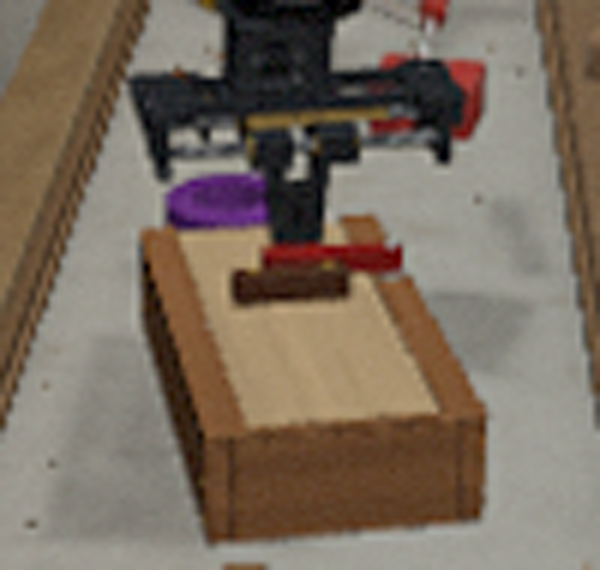

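The catch is nearly square, with its tip at (268,252). Creeping to its stop.

Call:
{"name": "arm_command", "arguments": {
  "commands": [
    [[0,0,0,-0.001,0,0,0],[0,0,0,-0.002,0,0,0],[0,0,0,-0.0025,0,0,0]]
  ]
}}

```text
t: 10.62
tool_pos: [0.4765, 0.0553, 0.1017]
orientation: [-180.0, -0.0, 103.2]
wrist_force: [-0.7, -0.1, -0.1]
grip_width: 0.0006
```

Call:
{"name": "arm_command", "arguments": {
  "commands": [
    [[0,0,0,-0.0007,0,0,0],[0,0,0,-0.0013,0,0,0]]
  ]
}}

```text
t: 10.88
tool_pos: [0.4768, 0.054, 0.1017]
orientation: [-180.0, -0.0, 103.2]
wrist_force: [-0.3, 0.5, -0.4]
grip_width: 0.0004
```

Call:
{"name": "arm_command", "arguments": {
  "commands": [
    [[0,0,0,-0.0006,0,0,0]]
  ]
}}

```text
t: 11.0
tool_pos: [0.477, 0.0534, 0.1017]
orientation: [-180.0, -0.0, 103.2]
wrist_force: [-0.5, 1.1, 0.2]
grip_width: 0.0005
```

Call:
{"name": "arm_command", "arguments": {
  "commands": [
    [[0,0,0,-0.0006,0,0,0]]
  ]
}}

```text
t: 11.12
tool_pos: [0.4771, 0.0528, 0.1017]
orientation: [-180.0, -0.0, 103.2]
wrist_force: [-1.0, 0.5, -0.7]
grip_width: 0.0004
```

Call:
{"name": "arm_command", "arguments": {
  "commands": [
    [[0,0,0,-0.0004,0,0,0]]
  ]
}}

```text
t: 11.25
tool_pos: [0.4772, 0.0526, 0.1017]
orientation: [-180.0, -0.0, 103.2]
wrist_force: [-0.9, 3.3, 1.0]
grip_width: 0.0007
```

Call:
{"name": "arm_command", "arguments": {
  "commands": [
    [[0,0,0,-0.0003,0,0,0]]
  ]
}}

```text
t: 11.38
tool_pos: [0.4772, 0.0525, 0.1017]
orientation: [-180.0, -0.0, 103.2]
wrist_force: [-1.3, 6.0, 0.9]
grip_width: 0.0004
```

The force climbs to 6 N without motion, at the predicted place, so the catch is at its stop. Now I withdraw and look.

Call:
{"name": "arm_command", "arguments": {
  "commands": [
    [[0,0,0,0.002,0,0,0],[0,0,0,0.01,0,0,0],[0,0,0,0.02,0,-0.02,0],[0,0,0,0.02,0,-0.06,0],[0,0,0,0.06,0,-0.1,0],[0,0,0,0.12,0,-0.12,0],[0,0,0,0.18,0,-0.12,0],[0,0,0,0.2,0,-0.12,0]]
  ]
}}

```text
t: 12.38
tool_pos: [0.4303, 0.2497, 0.222]
orientation: [180.0, -0.0, 103.4]
wrist_force: [-0.5, -1.0, 0.4]
grip_width: 0.0003
```

```bash
python3 to.py; python3 - <<'E'
from h import *
s=imaging.read_camera("side");t=imaging.read_camera("top")
cv2.imwrite("pics/t6.png",t);cv2.imwrite("pics/s6.png",s)
cv2.imwrite("pics/t6c.png",cv2.resize(t[160:240,165:305],None,fx=5.7,fy=5.7,interpolation=cv2.INTER_CUBIC))
cv2.imwrite("pics/s6c.png",cv2.resize(s[160:235,215:295],None,fx=8,fy=8,interpolation=cv2.INTER_CUBIC))
Q=[.4805,-.0115,np.radians(13.4)]
for P in [(-.014,.052,.0885),(-.014,.038,.0885),(.064,.052,.0885)]:
    print((proj("top",b2w(Q,P))[0]-[165,160]+.5)*5.7,(proj("side",b2w(Q,P))[0]-[215,160]+.5)*8)
E
```

```text
t 12.375 boxxy [0.0117 0.2657] z 0.222 Fbox [-0.67 -0.85] ori [179.95  -0.   103.42]
[435.3053973  261.03162568] [266.1671422 170.641479 ]
[456.56249619 255.42963459] [271.58624831 183.12149795]
[404.66814185 143.17828269] [439.40773012 158.84149126]
```

View pics/t6c.png

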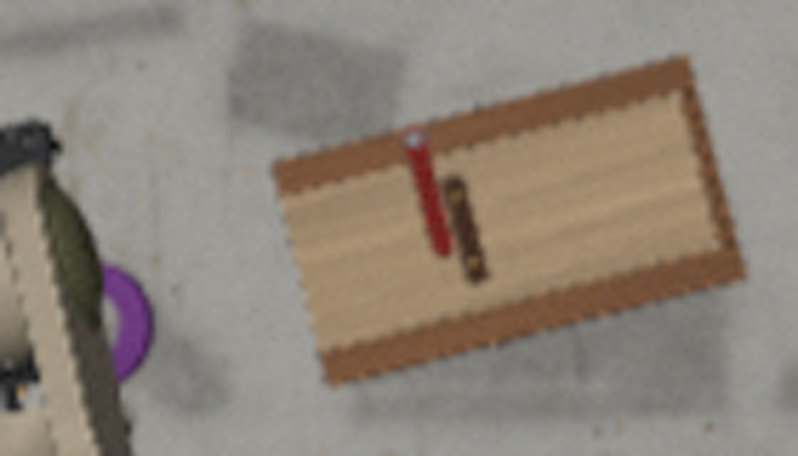

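View pics/s6c.png

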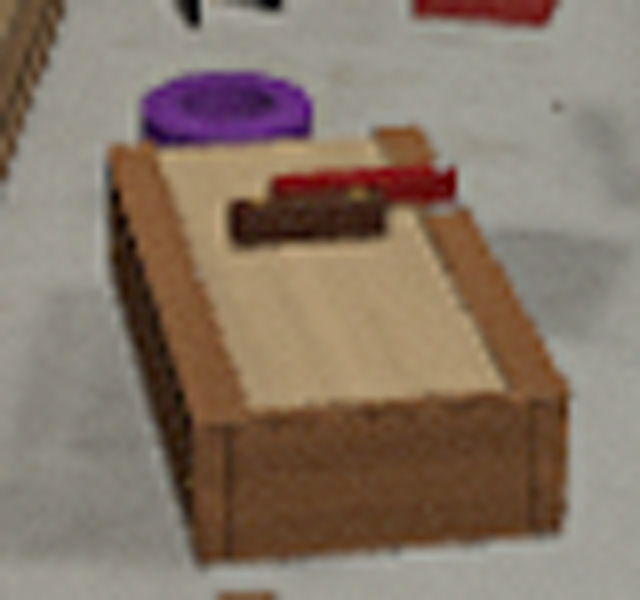

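The catch runs from the screw at (415,140) to its tip at (443,255). It lies parallel to the batten and within a few crop pixels (about 1 mm) of the predicted shut corners at (435,261) and (456,255). The box has not moved and the arm is clear.

```bash
python3 -c "
from cell import r
print(r.sign_off())"
```

```text
the job is handed in; nothing more can be done
None
```

The store box is closed and handed in at about 12.5 s. I pushed the lid shut by its batten with closed fingertips, then swung the red catch round to its stop from the outside.

**Lid:** it stopped with the force rising to 14 N at the end. I backed off at once. That is inside the 12–25 N range where the box might slide, but its corners stayed at the same pixels in both views. The two cameras put the remaining opening at +0.5 mm and −1.0 mm, which is zero within their accuracy.

**Catch:** it reached its stop at 6 N, at the predicted place. In the last pictures it lies parallel to the batten on its +y side, within about 1 mm of the computed shut position.

**Everything else:** the masking tape was in the box at the start and is now out of sight under the lid. The purple ring beside the box and the other things near it looked untouched. I did not look again at the jig, the yellow tape or the sanding block, but the arm never went near them. The gripper is clear of everything.

**Disagreement:** the fingertips met the batten at the shut position about 2 mm before the fitted pose predicted. I put this down to calibration error or finger thickness, and the catch's stop showed the same offset.

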